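# Seat the price sign in the sprung post holder

### The arm

A 7-joint arm with a two-finger parallel gripper is mounted at the origin on the work surface. World frame = base frame: x ahead of the robot, y to its left, z up, the work surface at z = 0. Lengths are in m, angles in rad, forces in N, time in s.
With the tool pointing down it reaches from about 0.4 to 0.85 m from the base axis. Payload 10.4 kg.
Tool frame: the origin (TCP) lies between the finger pads; the fingertips stand tcp_to_tips ahead of it and the grasp point (between the pads) lies 8 mm behind it (tcp_to_tips is the distance from the TCP to the fingertips, in m); z points along the fingers, y is the line along which they close (so a half turn about z gives the same grasp; the last joint's range is limited). The gripper opens to 85 mm and grips with 20 to 120 N. Pads are 22 mm wide; open, the fingers measure 114 mm over their backs; the gripper's body (76 mm by 85 mm) begins 54 mm behind the grasp point. The pads swing forward as they close: fully open they stand 13 mm farther back than shut.
Start: joints at [1.136, 0.332, -0.065, 1.46, 0.022, 1.35, -0.088], TCP at [0.25, -0.573, 0.242] pointing down, gripper open.
Joint ranges: [-2.6, 2.6], [-0.5, 2.12], [-1.47, 1.34], [0.16, 2.42], [-1.27, 4.41], [0.06, 2.06], [-2.6, 2.6]. Speed limits (rad/s): [2.22, 2.22, 2.79, 2.79, 3.14, 3.14, 3.14].

### API

Orientations are given as a unit quaternion [x, y, z, w].
In Python, from workcell import * gives the robot as it stands.
- The arm moves only by the tool apply_moves, never from a script. Its argument "rows" is a list of rows, each an object of numbers: "x", "y", "z": the shift along the tool's x, y, z in mm; "ax", "ay", "az": the turn, a rotation vector about the tool's x, y, z in degrees; "gripper": the closure, from 0 (fully open) to 1 (shut). A call has 1 to 5 rows; each row shifts and turns the commanded pose from where the row before left it, along the tool's axes as they then stand; what a row does not reach is not made up. A row lasts 1/12 s, in which the tool goes at most 41.7 mm and 7.16 degrees, less where a joint would pass 70% of its speed; a pose out of reach is approached as far as the arm can. A call with a gripper value outside its range is refused whole. The fingers move at their own pace and stop on an object; "newtons" is the grip in N (left out, the last holds). Time passes only in rows, so rows that do not move let the fingers close. It gives the time, the measured TCP pose, the force, the opening and the grip force at its end, in the units of the state.
- get_obs(): the state, without advancing time (a new reading comes with each control period).
- camera(name): name is "scene" or "top" or "wrist"; returns a dict with "color" (420x560x3 uint8, red, green, blue), "fov_y" (degrees; the focal length in pixels is half the picture's height over the tangent of half this angle, whatever the lens; pixels are square), "cx", "cy" (the principal point, pixels), "rvec" (rotation vector, rad) and "tvec" (3), from world to camera coordinates, as OpenCV has them. Camera axes: x right, y down, z forward; pixel columns grow to the right and rows downward; lengths in m; the calibration is good to about 2 mm. A picture is of the moment at which its call begins. There is no depth.
- hand_in(): hands the job in; it is judged then, once.
The state is a dict: "clock": time; "joint_pos": joint angles; "joint_velocities": joint speeds; "tau": joint torques, N m; "position": TCP position; "ee_rot": TCP orientation; "ft_force": force on the tool from outside, world axes, zero at the start; "torque": the same for the moment, N m; "grip_width": opening from 0.0 (shut) to 1.0 (fully open); "grasp_force": force on a finger pad.
Only numpy, scipy, OpenCV 4.12 (cv2) and the standard library are available. Lean on these libraries where they do the work, as an engineer would, in place of code of your own. Each camera call takes 0.05 s, during which the arm holds its last target. There are 200 camera calls.

### The job

Take the red-rimmed sign out of the wooden rack and slide its rod down into the metal sign holder at the near end of the pan, past the sprung side plunger that grips it, until the foot of the rod rests on the hard stop hidden in the socket, whose depth differs from pan to pan: feel for it and press no harder than a gentle hand. The board must stand upright and square to the pan, parallel to the pan's near end, either face forward. Do not ram or wrench it, let go once it rests on the stop, and leave the green sign, the jar and the tongs where they are.

Things in the scene. Friction and masses are not known exactly. Their poses are not given: they have to be found in the camera images.
- red_sign: Red-rimmed sign, 0.1 to 0.2 kg. Board 10 mm thick (x), 80 wide (y), 50 tall (z), black faces, on a steel rod along z. Origin: on the rod axis at the underside of the collar (32 mm diameter, 5 thick). Board from 20 to 70 mm above the origin. Starts upright in the rack, collar on the rack's top. Pinch the board across its thickness from above
- green_sign: The same sign with a green rim, standing in the rack's other hole; leave it alone
- rack: Fixed wooden block 60 x 210 x 68 mm (x, y, z), origin under its centre. Two loose holes, 20 mm diameter and 63 mm deep, at y = -50 and +50 mm, hold the two signs (which is where varies), boards square to the rack's x
- rack_top (a point): Centre of the rack's top face, 68 mm above the table
- holder: Fixed unit: aluminium block 44 x 44 x 74 mm (tall) with a vertical socket at its centre, 18 mm diameter; origin on the table under the socket. Black pan of sticks, 180 x 160 x 50 mm, joins it on its +x side (x = 22 to 202 mm). Brass barrel and red plunger knob stick out to y = -55 mm, 52 mm above the table. The mounted board's x must be parallel to this x, either way round
- mouth (a point): Centre of the socket's mouth, on the block's top face, 74 mm above the table; z up. Inside, out of sight, a rigid steel stop (stop_c0, a disc 6 mm thick) lies with its top 38 to 58 mm below the mouth, set anew each time and not reported: find it by feel. The plunger pushes the rod up to 1.5 mm off centre towards +y
- plunger (a joint): Travel (m) of the spring plunger: 0 when out in the socket, grows as the rod pushes it back (max 0.006), 0.002 to 0.004 on the full rod. Nose of 6 mm radius enters from -y, 22 mm below the mouth, to 3 mm from the axis. Spring 2 N at 0, 10 N at 4 mm. It grips: the rod stays where it is let go, and slides under a push of 4 to 15 N until the stop, where it halts hard
- jar: Jar with yellow cap, 60 mm diameter, 90 mm tall, origin under its centre; leave it alone
- tongs: Aluminium serving tongs about 190 mm long (y), 45 mm wide, 10 mm high, lying flat on the table, origin under the middle; leave them alone
- foot (a point): Lower end of the red sign's rod, a flat 6 mm in diameter, 60 mm below its origin. A cone widens to 16 mm diameter over the first 11 mm, then the rod is 16 mm up to the collar. At the end it rests on the hidden stop, so the collar stays 2 to 22 mm above the holder's top

How it is judged:
On the way, in this order (a step that is already met when the one before it is completed fails the run):
1. the red sign is lifted clear of the rack (z of red_sign in the frame of rack_top above 0.05 m), for 0.1 s.
2. the rod is in the socket and pushes the plunger back (value of joint plunger above 0.0015 m and horizontal distance between red_sign and mouth below 0.006 m and z of red_sign in the frame of mouth below 0.042 m), for 0.1 s.
At the end, for the whole second after the job is handed in: The red sign's foot rests on the hidden stop (gap under about 1.5 mm), rod within 3 mm of the socket's axis and 0.08 rad of upright, board within 0.2 rad of square to the pan, plunger pressed back over 1.5 mm by the rod, sign at rest and released (distance between foot and stop_c0 below 0.0047 m and horizontal distance between red_sign and mouth below 0.003 m and angle between red_sign's own z axis and vertical below 0.08 rad and angle between the x axis of red_sign and the x axis of holder, either way round below 0.2 rad and value of joint plunger above 0.0015 m and linear speed of red_sign below 0.02 m/s and contact force between red_sign and the fingers below 0.1 N); the robot touches nothing.
It fails at once if the rod is rammed onto the stop with over 30 N (contact force between red_sign and stop_c0 above 30 N).
It fails at once if the sign is wrenched in the holder (all contact forces together over 80 N; the plunger's grip alone makes about 20 N) (contact force between red_sign and holder above 80 N).
It fails at once if the green sign is moved over 15 mm (distance of green_sign from where it was at the start of the episode above 0.015 m).
It fails at once if the jar is moved over 20 mm (distance of jar from where it was at the start of the episode above 0.02 m).
It fails at once if the tongs are moved over 20 mm (distance of tongs from where it was at the start of the episode above 0.02 m).
It also fails if it takes over 64 s, if anything falls off the work surface, if the arm or the gripper's body presses on something with over 40 N, if the wrist force passes 120 N, or if a joint passes its speed limit or range.

## Working session

There is one attempt and no reset: what is moved stays moved. The work goes in short steps, Python scripts to look and compute and a tool call to move; the robot and the scene stay as the last step left them, time stands still between calls to the robot, and variables do not carry over. Pictures are saved under pics/ and viewed, at most 12 in all, crops included, and the job is handed in when it is done.

Besides the shell and the picture viewer there is one more tool, called after "Request:" by a JSON object that holds its "fn" and its "kwargs", one argument or row to a line. apply_moves: Moves the arm, as the interface text tells. Its arguments: {"type":"object","properties":{"rows":{"type":"array","items":{"type":"object","properties":{"x":{"type":"number"},"y":{"type":"number"},"z":{"type":"number"},"ax":{"type":"number"},"ay":{"type":"number"},"az":{"type":"number"},"gripper":{"type":"number"}}}},"newtons":{"type":"number"}},"required":["rows"]}

```bash
mkdir -p pics; cat > h.py <<'E'
from workcell import *
import numpy as np, cv2
from scipy.spatial.transform import Rotation as R
def cam(n):
    c=camera(n); c['f']=210/np.tan(np.radians(c['fov_y'])/2); c['R']=cv2.Rodrigues(np.array(c['rvec'],float))[0]; c['t']=np.array(c['tvec'],float).ravel(); c['o']=-c['R'].T@c['t']; return c
def save(c,n): cv2.imwrite('pics/'+n,c['color'][:,:,::-1])
def ray(c,uv):
    d=c['R'].T@np.array([(uv[0]-c['cx'])/c['f'],(uv[1]-c['cy'])/c['f'],1]); return d/np.linalg.norm(d)
def onz(c,uv,z):
    d=ray(c,uv); return c['o']+d*(z-c['o'][2])/d[2]
def tri(c1,u1,c2,u2):
    d1,d2=ray(c1,u1),ray(c2,u2); s=np.linalg.lstsq(np.c_[d1,-d2],c2['o']-c1['o'],rcond=None)[0]
    a,b=c1['o']+s[0]*d1,c2['o']+s[1]*d2; return (a+b)/2,np.linalg.norm(a-b)
def proj(c,p):
    q=c['R']@np.array(p)+c['t']; return c['f']*q[:2]/q[2]+[c['cx'],c['cy']]
E
python3 - <<'E'
from h import *
ims=[]
for n in ['scene','top','wrist']:
    c=cam(n); save(c,n+'0.png'); print(n,c['f'],c['o'].round(3),c['cx'],c['cy'])
o=get_obs(); print({k:np.round(v,3) for k,v in o.items()})
E
```

```text
scene 527.03998018212 [ 1.281 -0.088  0.99 ] 269.120274891898 226.29686375832028
top 456.6599763433488 [0.382 0.019 0.981] 276.90190727483844 201.0486083419384
wrist 317.4743815387338 [ 0.321 -0.542  0.373] 278.31785690038697 209.2730150189053
{'clock': np.float64(0.15), 'joint_pos': array([ 1.136,  0.333, -0.065,  1.461,  0.022,  1.35 , -0.089]), 'joint_velocities': array([-0.   , -0.001,  0.001, -0.003, -0.   , -0.001, -0.002]), 'tau': array([ 1.0000e-03, -6.2583e+01,  4.9000e-02, -3.9185e+01,  1.6000e-02,
        8.0000e-03, -0.0000e+00]), 'position': array([ 0.25 , -0.573,  0.242]), 'ee_rot': array([ 0.979,  0.204, -0.   , -0.001]), 'ft_force': array([0.826, 0.141, 0.092]), 'torque': array([0.028, 0.012, 0.002]), 'grasp_force': np.float64(0.0), 'grip_width': np.float64(1.002)}
```

View pics/scene0.png

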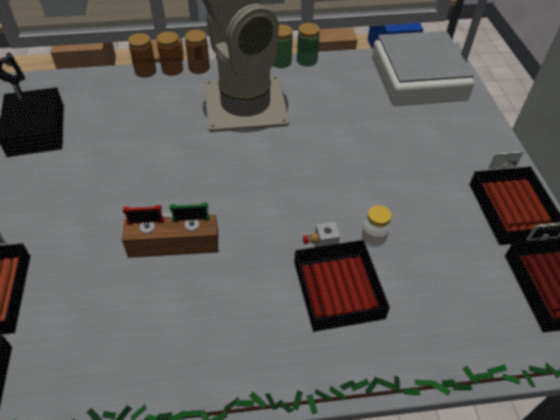

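View pics/top0.png

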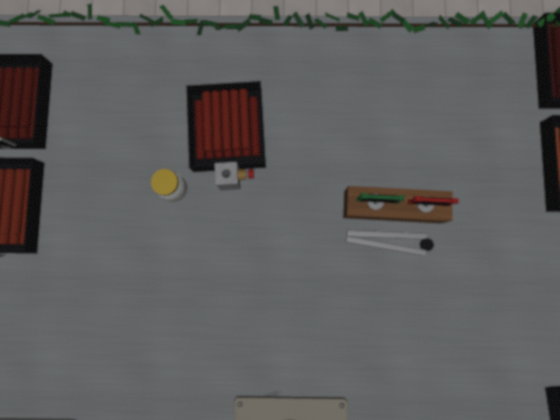

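The scene view has the red sign at (143,214), the green sign at (190,212), the rack at (170,235), and the holder block at (327,233) with the pan beyond it. In the top view, red is at (435,201), green at (381,197), the socket at (227,174), the jar at (167,184) and the tongs at (388,243).

```bash
python3 - <<'E'
from h import *
cs=cam('scene'); ct=cam('top')
def crop(c,x,y,w,h,k): return cv2.resize(c['color'][y:y+h,x:x+w],(w*k,h*k),interpolation=cv2.INTER_CUBIC)
A=crop(cs,115,195,110,62,3);B=crop(cs,290,210,110,62,3)
C=crop(ct,340,180,125,70,3);D=crop(ct,180,75,90,115,2)
im=np.zeros((480,720,3),np.uint8)
for P,(x,y) in zip([A,B,C,D],[(0,0),(340,0),(0,200),(400,200)]): im[y:y+P.shape[0],x:x+P.shape[1]]=P
cv2.imwrite('pics/crops.png',im[:,:,::-1])
def red(c,x,y,w,h):
    h_=cv2.cvtColor(c['color'],cv2.COLOR_RGB2HSV); m=((h_[...,0]<6)|(h_[...,0]>174))&(h_[...,1]>170)&(h_[...,2]>70)
    z=np.zeros(m.shape,bool); z[y:y+h,x:x+w]=1; m&=z; return np.argwhere(m)[:,::-1].astype(np.float32)
for c,b in ((cs,(115,195,110,40)),(ct,(400,185,65,30))):
    p=red(c,*b); print(len(p),p.min(0),p.max(0),cv2.minAreaRect(p))
# hole: dark blob
for c,b in ((cs,(315,223,25,20)),(ct,(217,165,20,20))):
    x,y,w,h=b; g=cv2.cvtColor(c['color'],cv2.COLOR_RGB2GRAY)[y:y+h,x:x+w]
    print(g)
E
```

```text
82 [124. 206.] [163. 224.] ((143.5, 213.99998474121094), (16.4746150970459, 37.79814147949219), 83.2901611328125)
160 [408. 196.] [456. 202.] ((432.0, 199.0), (6.0, 48.0), 90.0)
[[120 120 125 128 129 128 128 134 133 133 135 139 140 139 141 140 142 145
  145 143 137 126 126 126 122]
 [122 124 134 137 136 136 136 139 139 141 143 146 146 141 145 145 146 147
  147 143 140 134 124 121 119]
 [120 123 136 138 139 140 138 143 143 140 144 139 143 144 144 141 143 145
  144 147 140 132 125 123 120]
 [112 116 130 140 141 138 140 142 139 141 138 132 131 132 136 139 145 147
  146 144 141 133 123 122 120]
 [105 101 121 138 140 140 142 141 139 129 115 112 108 108 116 128 140 143
  149 142 142 136 128 123 123]
 [ 99  92 112 133 138 140 142 141 126 110  90  78  78  83  91 109 121 142
  145 145 142 137 130 123 121]
 [ 97  85 103 124 134 140 141 136 123  95  69  67  64  67  69  84 108 135
  143 144 142 138 130 128 121]
 [ 94  75  91 118 133 142 144 136 120  89  69  58  58  65  62  72  97 124
  140 143 139 140 140 126 124]
 [ 91  79  87 110 135 142 144 139 128  99  77  63  65  63  61  75 100 126
  138 14
[... 2179 characters left out ...]
 120 119
  115 107]
 [123 124 124 123 119 111 100  90  81  79  85  95 107 116 120 121 120 118
  115 108]
 [123 126 125 124 123 118 114 107 103 102 104 112 117 119 122 120 120 119
  117 111]
 [123 124 125 124 122 122 122 119 117 116 117 119 122 121 121 118 119 119
  119 114]
 [124 124 124 124 122 123 123 122 122 121 122 121 121 121 120 119 119 120
  120 112]
 [123 125 124 122 123 122 121 123 122 123 121 121 121 120 119 118 119 120
  119 112]
 [123 123 122 121 121 123 121 119 118 119 119 118 118 116 115 115 116 116
  115 108]
 [119 117 117 116 116 114 114 112 110 108 108 107 105 105 102 103 103 102
   99  93]
 [105 103 102 103 101  99  96  96  93  92  91  90  89  86  86  83  84  84
   82  79]]
```

View pics/crops.png

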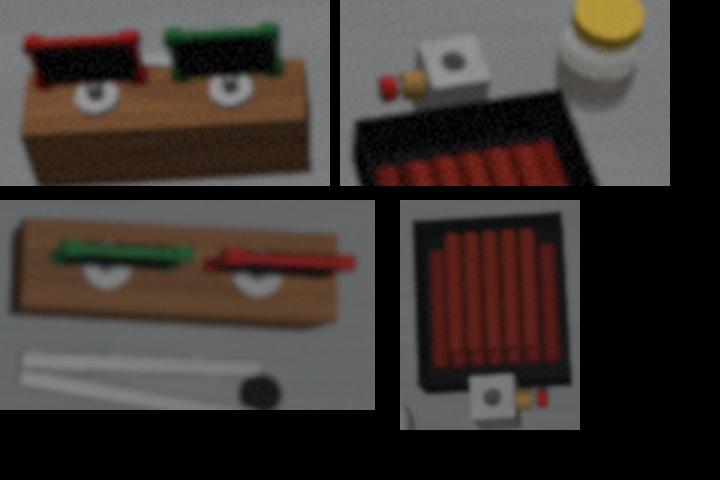

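The crops show the red board's top edge running (126,208.5)–(158.7,207.3) in scene and about (413.5,198.5)–(457.5,201) in top. The socket is at (327.5,230.0) in scene and (226.0,173.3) in top.

```bash
python3 - <<'E'
from h import *
cs=cam('scene'); ct=cam('top')
for n,a,b in (('redR',(126,208.3),(457.2,201)),('redL',(158.7,207.3),(413.7,198.7)),('hole',(327.5,230),(226,173.3)),):
    p,e=tri(cs,a,ct,b); print(n,p.round(4),round(e,4))
print('hole z.074',onz(cs,(327.5,230),.074).round(4),onz(ct,(226,173.3),.074).round(4))
print('ends z.138',[onz(c,u,.136).round(4) for c,u in ((cs,(126,208.3)),(cs,(158.7,207.3)),(ct,(457.2,201)),(ct,(413.7,198.7)))])
print('collar',onz(cs,(147.3,227.3),.073))
# block yaw from top view: block top face bright, minAreaRect
g=cv2.cvtColor(ct['color'],cv2.COLOR_RGB2GRAY)[158:190,208:245]
# pan yaw: dark mask in both views
for c,b in ((ct,(180,75,90,100)),):
    x,y,w,h=b; hs=cv2.cvtColor(c['color'],cv2.COLOR_RGB2HSV)
    m=((hs[...,2]<75)|((hs[...,1]>120)))[y:y+h,x:x+w].astype(np.uint8)
    k=max(cv2.findContours(m,0,1)[0],key=cv2.contourArea)+np.array([x,y]); r=cv2.minAreaRect(k); q=cv2.boxPoints(r); print(r)
    print([onz(c,u,.05)[:2].round(3) for u in q])
# rack by brown mask
hs=cv2.cvtColor(ct['color'],cv2.COLOR_RGB2HSV); m=((hs[...,0]>6)&(hs[...,0]<20)&(hs[...,1]>90)).astype(np.uint8); m[:,:340]=0; m[:,460:]=0;m[:180]=0;m[225:]=0
k=max(cv2.findContours(m,0,1)[0],key=cv2.contourArea); r=cv2.minAreaRect(k); print('rack',r,[onz(ct,u,.068)[:2].round(3) for u in cv2.boxPoints(r)])
o=get_obs(); print(R.from_quat(o['ee_rot']).as_matrix().round(3))
E
```

```text
redR [ 0.5016 -0.3036  0.1357] 0.0045
redL [ 0.5055 -0.2295  0.1318] 0.0056
hole [0.5633 0.1336 0.0719] 0.0012
hole z.074 [0.5649 0.1325 0.074 ] [0.5629 0.1339 0.074 ]
ends z.138 [array([ 0.5029, -0.3013,  0.136 ]), array([ 0.5083, -0.2316,  0.136 ]), array([ 0.5014, -0.3059,  0.136 ]), array([ 0.5051, -0.2254,  0.136 ])]
collar [ 0.50840125 -0.26684616  0.073     ]
((225.05075073242188, 128.91384887695312), (93.02322387695312, 76.8814468383789), 86.8201675415039)
[array([0.76 , 0.232]), array([0.771, 0.067]), array([0.569, 0.054]), array([0.558, 0.213])]
rack ((398.20703125, 204.13609313964844), (106.9181137084961, 30.70596694946289), 3.066485643386841) [array([ 0.478, -0.105]), array([ 0.54 , -0.109]), array([ 0.53 , -0.323]), array([ 0.468, -0.317])]
[[ 0.916  0.4   -0.   ]
 [ 0.4   -0.916  0.   ]
 [ 0.    -0.    -1.   ]]
```

Request:
{"fn": "apply_moves", "kwargs": {
  "rows": [
    {"az": -7.1},
    {"az": -7.1},
    {"az": -7.1},
    {"az": -7.1},
    {"az": -7.1}
  ]
}}

```text
invalid input at $.rows[0]: expected keys x, y, z, ax, ay, az, gripper
```

Request:
{"fn": "apply_moves", "kwargs": {
  "rows": [
    {"az": -7.1},
    {"az": -7.1},
    {"az": -7.1},
    {"az": -7},
    {}
  ]
}}

```text
invalid input at $.rows[0]: expected keys x, y, z, ax, ay, az, gripper
```

```bash
cat >> h.py <<'E'
def plan(target,yaw):
    "tool shift (mm) to world target and tool turn (deg) so tool y lies at yaw (deg)"
    o=get_obs(); r=R.from_quat(o['ee_rot']).as_matrix(); d=r.T@(np.array(target)-o['position'])*1e3
    Y=np.array([np.cos(np.radians(yaw)),np.sin(np.radians(yaw)),0]); X=np.cross(Y,[0,0,-1.]); t=np.c_[X,Y,[0,0,-1]]
    print('pos',o['position'].round(4),'shift',d.round(1),'turn',np.degrees(R.from_matrix(r.T@t).as_rotvec()).round(2),'F',np.round(o['ft_force'],1),'T',np.round(o['torque'],2),'grip',round(float(o['grip_width']),3),round(float(o['grasp_force']),1),'t',o['clock'],'q7',o['joint_pos'].round(2))
E
python3 -c "
from h import *
print(tcp_to_tips if 'tcp_to_tips' in globals() else '?')
plan([.503,-.266,.232],-2.7)"
```

```text
0.011
pos [ 0.2501 -0.5727  0.2422] shift [ 354.5 -179.8   10.2] turn [-1.000e-02 -1.000e-02 -6.371e+01] F [0.5 0.6 0.3] T [ 0.01 -0.04 -0.01] grip 1.001 0.0 t 0.35 q7 [ 1.14  0.33 -0.06  1.46  0.02  1.35 -0.09]
```

Request:
{"fn": "apply_moves", "kwargs": {
  "rows": [
    {"x": 0,"y": 0,"z": 0,"ax": 0,"ay": 0,"az": -7.1,"gripper": 0},
    {"x": 0,"y": 0,"z": 0,"ax": 0,"ay": 0,"az": -7.1,"gripper": 0},
    {"x": 0,"y": 0,"z": 0,"ax": 0,"ay": 0,"az": -7.1,"gripper": 0},
    {"x": 0,"y": 0,"z": 0,"ax": 0,"ay": 0,"az": -7.1,"gripper": 0},
    {"x": 0,"y": 0,"z": 0,"ax": 0,"ay": 0,"az": -7.1,"gripper": 0}
  ]
}}

```text
clock: 0.77
position: [0.2502, -0.5727, 0.2423]
ee_rot: [0.868, 0.496, -0.0, -0.0]
ft_force: [0.2, 0.0, -0.2]
grip_width: 1.0
grasp_force: 0.0
```

Request:
{"fn": "apply_moves", "kwargs": {
  "rows": [
    {"x": 0,"y": 0,"z": 0,"ax": 0,"ay": 0,"az": -7.1,"gripper": 0},
    {"x": 0,"y": 0,"z": 0,"ax": 0,"ay": 0,"az": -7.1,"gripper": 0},
    {"x": 0,"y": 0,"z": 0,"ax": 0,"ay": 0,"az": -7.1,"gripper": 0},
    {"x": 0,"y": 0,"z": 0,"ax": 0,"ay": 0,"az": -6.9,"gripper": 0},
    {"x": 0,"y": 0,"z": 0,"ax": 0,"ay": 0,"az": 0,"gripper": 0}
  ]
}}

```text
clock: 1.18
position: [0.25, -0.5728, 0.2423]
ee_rot: [0.722, 0.692, 0.0, -0.0]
ft_force: [-0.8, 0.6, -0.3]
grip_width: 1.007
grasp_force: 0.0
```

```bash
python3 -c "
from h import *
plan([.503,-.266,.232],-2.7)"
```

```text
pos [ 0.25   -0.5728  0.2423] shift [317.  240.   10.3] turn [ 0.   -0.    0.32] F [-0.8  0.6 -0.3] T [-0.02 -0.02 -0.03] grip 1.007 0.0 t 1.1833 q7 [ 1.25  0.34 -0.21  1.45  0.07  1.36  0.99]
```

Request:
{"fn": "apply_moves", "kwargs": {
  "rows": [
    {"x": 31.7,"y": 24,"z": 0,"ax": 0,"ay": 0,"az": 0,"gripper": 0},
    {"x": 31.7,"y": 24,"z": 0,"ax": 0,"ay": 0,"az": 0,"gripper": 0},
    {"x": 31.7,"y": 24,"z": 0,"ax": 0,"ay": 0,"az": 0,"gripper": 0},
    {"x": 31.7,"y": 24,"z": 0,"ax": 0,"ay": 0,"az": 0,"gripper": 0},
    {"x": 31.7,"y": 24,"z": 0,"ax": 0,"ay": 0,"az": 0,"gripper": 0}
  ]
}}

```text
clock: 1.6
position: [0.3784, -0.4185, 0.2425]
ee_rot: [0.725, 0.688, -0.0, 0.0]
ft_force: [1.2, -0.3, 0.2]
grip_width: 1.003
grasp_force: 0.0
```

Request:
{"fn": "apply_moves", "kwargs": {
  "rows": [
    {"x": 31.7,"y": 24,"z": 0,"ax": 0,"ay": 0,"az": 0,"gripper": 0},
    {"x": 31.7,"y": 24,"z": 0,"ax": 0,"ay": 0,"az": 0,"gripper": 0},
    {"x": 31.7,"y": 24,"z": 0,"ax": 0,"ay": 0,"az": 0,"gripper": 0},
    {"x": 31.7,"y": 24,"z": 0,"ax": 0,"ay": 0,"az": 0,"gripper": 0},
    {"x": 0,"y": 0,"z": 0,"ax": 0,"ay": 0,"az": 0,"gripper": 0}
  ]
}}

```text
clock: 2.02
position: [0.4847, -0.2896, 0.2427]
ee_rot: [0.721, 0.693, 0.002, -0.0]
ft_force: [0.9, 1.4, -0.2]
grip_width: 0.998
grasp_force: 0.0
```

```bash
python3 -c "
from h import *
plan([.503,-.266,.232],-2.7)
c=cam('wrist'); save(c,'w1.png'); print(c['o'])"
```

```text
pos [ 0.4847 -0.2896  0.2427] shift [24.3 17.3 10.9] turn [ 0.16 -0.18  0.37] F [ 0.9  1.4 -0.2] T [ 0.04 -0.05 -0.04] grip 0.998 0.0 t 2.0167 q7 [ 0.84  0.23 -0.44  1.61  0.1   1.33  0.34]
[ 0.48809854 -0.21349753  0.37438755]
```

View pics/w1.png

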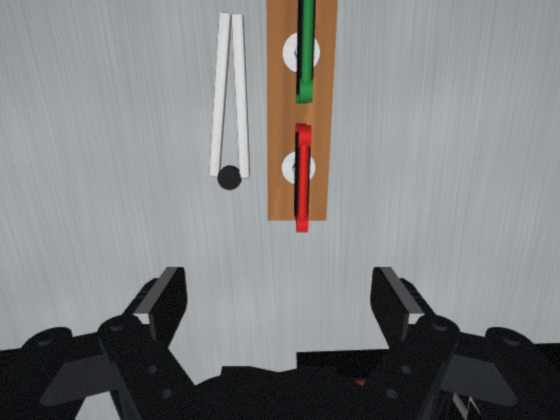

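Wrist view: the red board's top edge runs from (304,125) to (302,231), with its collar at (298,168). The fingers are at the bottom, centred near column 278.

```bash
python3 -c "
from h import *
c=cam('wrist')
hs=cv2.cvtColor(c['color'],cv2.COLOR_RGB2HSV); m=((hs[...,0]<6)|(hs[...,0]>174))&(hs[...,1]>150)&(hs[...,2]>150); m[260:]=0
p=np.argwhere(m)[:,::-1].astype(np.float32)
k=cv2.minAreaRect(p);print(k)
a=p[(p[:,1]>125)&(p[:,1]<132)].mean(0);b=p[(p[:,1]>222)].mean(0);mm=p[(p[:,1]>150)&(p[:,1]<210)].mean(0)
print(a,b,mm,[onz(c,u,.138).round(4) for u in (a,b,mm)])
print('ends',[onz(c,u,.138).round(4) for u in ((304,p[:,1].min()),(302,p[:,1].max()))],p[:,1].min(),p[:,1].max())
ct=cam('top'); cs=cam('scene')
e1=(mm[0]+.2,p[:,1].min());e2=(mm[0]-.6,p[:,1].max())
print('height',tri(c,e1,ct,(413.7,198.7)),tri(c,e2,ct,(457.2,201)),tri(c,e1,cs,(158.7,207.3)),tri(c,e2,cs,(126,208.3)))
print('collar',onz(c,(298.3,168),.073))
plan([.503,-.266,.232],-2.7)
"
```

```text
((306.5, 173.5), (105.0, 15.0), 90.0)
[308.  128.5] [304.88373 224.46512] [305.76456 180.03264] [array([ 0.5076, -0.2312,  0.138 ]), array([ 0.504 , -0.3049,  0.138 ]), array([ 0.5054, -0.2691,  0.138 ])]
ends [array([ 0.5048, -0.2259,  0.138 ]), array([ 0.5017, -0.3061,  0.138 ])] 121.0 226.0
height (array([ 0.50616654, -0.22631371,  0.13232242]), np.float64(0.0011692839454822224)) (array([ 0.50799384, -0.32423921,  0.08927119]), np.float64(0.0007074725380217429)) (array([ 0.50691576, -0.2289229 ,  0.13472091]), np.float64(0.005713689004501784)) (array([ 0.50440669, -0.30314868,  0.13892594]), np.float64(0.005118967866929717))
collar [ 0.50372609 -0.27138694  0.073     ]
pos [ 0.4788 -0.299   0.2422] shift [34.1 22.5 10.2] turn [-0.02  0.03 -0.21] F [-1.1  0.6  0.3] T [-0.03  0.04  0.02] grip 1.001 0.0 t 2.2167 q7 [ 0.85  0.23 -0.43  1.61  0.1   1.33  0.35]
```

Request:
{"fn": "apply_moves", "kwargs": {
  "rows": [
    {"x": 16,"y": 12.8,"z": 10,"ax": 0,"ay": 0,"az": 0,"gripper": 0},
    {"x": 15.7,"y": 12.8,"z": 20,"ax": 0,"ay": 0,"az": 0,"gripper": 0},
    {"x": 0,"y": 0,"z": 15,"ax": 0,"ay": 0,"az": 0,"gripper": 0},
    {"x": 0,"y": 0,"z": 0,"ax": 0,"ay": 0,"az": 0,"gripper": 0},
    {"x": 0,"y": 0,"z": 0,"ax": 0,"ay": 0,"az": 0,"gripper": 0}
  ]
}}

```text
clock: 2.63
position: [0.5052, -0.269, 0.197]
ee_rot: [0.725, 0.689, -0.001, -0.001]
ft_force: [-0.4, -0.0, 0.7]
grip_width: 0.999
grasp_force: 0.0
```

Request:
{"fn": "apply_moves", "kwargs": {
  "rows": [
    {"x": 0,"y": 0,"z": 0,"ax": 0,"ay": 0,"az": 0,"gripper": 0},
    {"x": 0,"y": 0,"z": 0,"ax": 0,"ay": 0,"az": 0,"gripper": 0}
  ]
}}

```text
clock: 2.8
position: [0.5063, -0.269, 0.1986]
ee_rot: [0.724, 0.689, 0.0, 0.001]
ft_force: [0.4, -0.5, 0.2]
grip_width: 1.001
grasp_force: 0.0
```

```bash
python3 -c "
from h import *
plan([.5045,-.266,.106],-2.8)
c=cam('wrist'); save(c,'w2.png')
hs=cv2.cvtColor(c['color'],cv2.COLOR_RGB2HSV); m=((hs[...,0]<6)|(hs[...,0]>174))&(hs[...,1]>150)&(hs[...,2]>120)
p=np.argwhere(m)[:,::-1].astype(np.float32);print(p.min(0),p.max(0))
"
```

```text
pos [ 0.5063 -0.269   0.1986] shift [ 3.  -2.1 92.6] turn [ 0.08  0.07 -0.05] F [ 0.4 -0.5  0.2] T [-0.03 -0.04  0.02] grip 1.001 0.0 t 2.8 q7 [ 0.79  0.28 -0.46  1.64  0.13  1.25  0.26]
[268. 156.] [283. 282.]
```

View pics/w2.png

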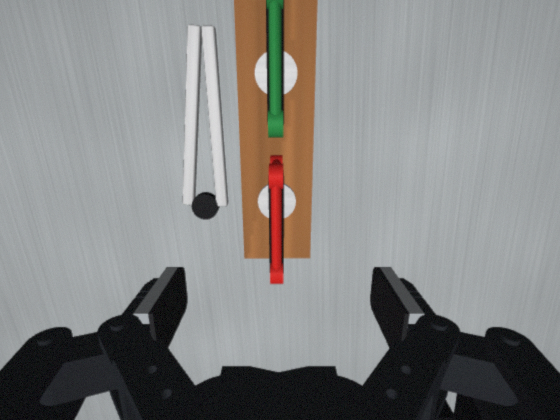

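Wrist view: the board is at column 276.5, between the fingers (centre 278.5), so it is centred to about 1 mm. Descending.

Request:
{"fn": "apply_moves", "kwargs": {
  "rows": [
    {"x": 3,"y": -1,"z": 30,"ax": 0,"ay": 0,"az": 0,"gripper": 0},
    {"x": 0,"y": 0,"z": 30,"ax": 0,"ay": 0,"az": 0,"gripper": 0},
    {"x": 0,"y": 0,"z": 22,"ax": 0,"ay": 0,"az": 0,"gripper": 0},
    {"x": 0,"y": 0,"z": 10,"ax": 0,"ay": 0,"az": 0,"gripper": 0},
    {"x": 0,"y": 0,"z": 0,"ax": 0,"ay": 0,"az": 0,"gripper": 0}
  ]
}}

```text
clock: 3.27
position: [0.5045, -0.2645, 0.1037]
ee_rot: [0.724, 0.69, -0.001, -0.001]
ft_force: [0.2, 0.5, -0.5]
grip_width: 1.001
grasp_force: 0.0
```

Request:
{"fn": "apply_moves", "kwargs": {
  "rows": [
    {"x": 0,"y": 0,"z": 0,"ax": 0,"ay": 0,"az": 0,"gripper": 0},
    {"x": 0,"y": 0,"z": 0,"ax": 0,"ay": 0,"az": 0,"gripper": 1},
    {"x": 0,"y": 0,"z": 0,"ax": 0,"ay": 0,"az": 0,"gripper": 1},
    {"x": 0,"y": 0,"z": 0,"ax": 0,"ay": 0,"az": 0,"gripper": 1},
    {"x": 0,"y": 0,"z": 0,"ax": 0,"ay": 0,"az": 0,"gripper": 1}
  ],
  "newtons": 60
}}

```text
clock: 3.68
position: [0.506, -0.2647, 0.1062]
ee_rot: [0.724, 0.69, 0.0, 0.001]
ft_force: [0.1, -0.0, 0.4]
grip_width: 0.455
grasp_force: 0.0
```

Request:
{"fn": "apply_moves", "kwargs": {
  "rows": [
    {"x": 0,"y": 0,"z": 0,"ax": 0,"ay": 0,"az": 0,"gripper": 1},
    {"x": 0,"y": 0,"z": 0,"ax": 0,"ay": 0,"az": 0,"gripper": 1},
    {"x": 0,"y": 0,"z": 0,"ax": 0,"ay": 0,"az": 0,"gripper": 1},
    {"x": 0,"y": 0,"z": 0,"ax": 0,"ay": 0,"az": 0,"gripper": 1},
    {"x": 0,"y": 0,"z": 0,"ax": 0,"ay": 0,"az": 0,"gripper": 1}
  ]
}}

```text
clock: 4.1
position: [0.5057, -0.2646, 0.1056]
ee_rot: [0.724, 0.69, -0.0, 0.0]
ft_force: [-2.1, 0.1, 4.1]
grip_width: 0.112
grasp_force: 58.9
```

```bash
python3 -c "
from h import *
plan([.5045,-.266,.106],-2.8)
"
```

```text
pos [ 0.5057 -0.2646  0.1056] shift [-1.5 -1.1 -0.4] turn [0.01 0.01 0.09] F [-2.1  0.1  4.1] T [0.09 0.24 0.03] grip 0.112 58.9 t 4.1 q7 [ 0.77  0.37 -0.45  1.75  0.18  1.07  0.22]
```

Request:
{"fn": "apply_moves", "kwargs": {
  "rows": [
    {"x": 0,"y": 0,"z": -12,"ax": 0,"ay": 0,"az": 0,"gripper": 1},
    {"x": 0,"y": 0,"z": -25,"ax": 0,"ay": 0,"az": 0,"gripper": 1},
    {"x": 0,"y": 0,"z": -35,"ax": 0,"ay": 0,"az": 0,"gripper": 1},
    {"x": 0,"y": 0,"z": -38,"ax": 0,"ay": 0,"az": 0,"gripper": 1},
    {"x": 0,"y": 0,"z": -35,"ax": 0,"ay": 0,"az": 0,"gripper": 1}
  ]
}}

```text
clock: 4.52
position: [0.5054, -0.2641, 0.2529]
ee_rot: [0.723, 0.69, 0.0, 0.0]
ft_force: [0.4, -0.3, -0.6]
grip_width: 0.108
grasp_force: 58.7
```

Request:
{"fn": "apply_moves", "kwargs": {
  "rows": [
    {"x": 0,"y": 0,"z": -10,"ax": 0,"ay": 0,"az": 0,"gripper": 1},
    {"x": 0,"y": 0,"z": 0,"ax": 0,"ay": 0,"az": 0,"gripper": 1},
    {"x": 0,"y": 0,"z": 0,"ax": 0,"ay": 0,"az": 0,"gripper": 1},
    {"x": 0,"y": 0,"z": 0,"ax": 0,"ay": 0,"az": 0,"gripper": 1}
  ]
}}

```text
clock: 4.85
position: [0.5047, -0.2642, 0.2584]
ee_rot: [0.724, 0.69, -0.001, -0.001]
ft_force: [-0.3, 0.6, -2.4]
grip_width: 0.107
grasp_force: 58.8
```

```bash
python3 -c "
from h import *
plan([.5635,.1335,.255],3.6)
cs=cam('scene');save(cs,'s2.png');ct=cam('top');save(ct,'t2.png');cw=cam('wrist')
im=np.hstack([cs['color'][150:300,60:310],ct['color'][150:300,310:560],cw['color'][100:400:2,30:530:2]])
cv2.imwrite('pics/m2.png',im[:,:,::-1])
"
```

```text
pos [ 0.5047 -0.2642  0.2584] shift [400.   39.9   3.7] turn [-0.15 -0.08 -6.31] F [-0.3  0.6 -2.4] T [0.02 0.01 0.01] grip 0.107 58.8 t 4.85 q7 [ 0.79  0.24 -0.46  1.57  0.11  1.37  0.27]
```

View pics/m2.png

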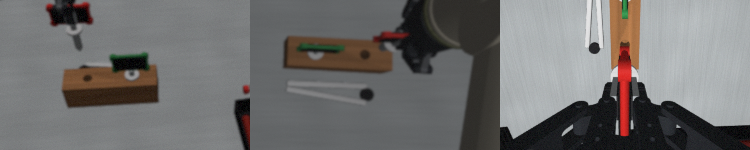

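Scene crop: the sign is lifted and hangs about upright with its hole empty. The green sign and tongs are undisturbed. Carrying it over to the holder.

Request:
{"fn": "apply_moves", "kwargs": {
  "rows": [
    {"x": 20,"y": 2,"z": 0,"ax": 0,"ay": 0,"az": 0,"gripper": 1},
    {"x": 32,"y": 3.2,"z": 0,"ax": 0,"ay": 0,"az": 0,"gripper": 1},
    {"x": 35,"y": 3.5,"z": 0,"ax": 0,"ay": 0,"az": 0,"gripper": 1},
    {"x": 35,"y": 3.5,"z": 0,"ax": 0,"ay": 0,"az": 0,"gripper": 1},
    {"x": 35,"y": 3.5,"z": 0,"ax": 0,"ay": 0,"az": 0,"gripper": 1}
  ]
}}

```text
clock: 5.42
position: [0.5283, -0.1068, 0.2594]
ee_rot: [0.724, 0.69, -0.0, -0.001]
ft_force: [0.1, 0.4, -1.5]
grip_width: 0.112
grasp_force: 58.7
```

Request:
{"fn": "apply_moves", "kwargs": {
  "rows": [
    {"x": 35,"y": 3.5,"z": 0,"ax": 0,"ay": 0,"az": 0,"gripper": 1},
    {"x": 35,"y": 3.5,"z": 0,"ax": 0,"ay": 0,"az": 0,"gripper": 1},
    {"x": 35,"y": 3.5,"z": 0,"ax": 0,"ay": 0,"az": 0,"gripper": 1},
    {"x": 35,"y": 3.5,"z": 0,"ax": 0,"ay": 0,"az": 0,"gripper": 1},
    {"x": 35,"y": 3.5,"z": 0,"ax": 0,"ay": 0,"az": 0,"gripper": 1}
  ]
}}

```text
clock: 5.83
position: [0.5541, 0.0671, 0.2595]
ee_rot: [0.724, 0.69, -0.0, -0.0]
ft_force: [0.8, 0.0, -1.6]
grip_width: 0.111
grasp_force: 58.7
```

Request:
{"fn": "apply_moves", "kwargs": {
  "rows": [
    {"x": 32,"y": 3.2,"z": 0,"ax": 0,"ay": 0,"az": 0,"gripper": 1},
    {"x": 20,"y": 2,"z": 0,"ax": 0,"ay": 0,"az": -3,"gripper": 1},
    {"x": 10,"y": 1,"z": 0,"ax": 0,"ay": 0,"az": -3.3,"gripper": 1},
    {"x": 0,"y": 0,"z": 0,"ax": 0,"ay": 0,"az": 0,"gripper": 1},
    {"x": 0,"y": 0,"z": 0,"ax": 0,"ay": 0,"az": 0,"gripper": 1}
  ]
}}

```text
clock: 6.25
position: [0.5627, 0.1272, 0.2594]
ee_rot: [0.685, 0.729, -0.001, -0.0]
ft_force: [-0.3, -0.1, -1.7]
grip_width: 0.109
grasp_force: 58.7
```

Request:
{"fn": "apply_moves", "kwargs": {
  "rows": [
    {"x": 0,"y": 0,"z": 0,"ax": 0,"ay": 0,"az": 0,"gripper": 1},
    {"x": 0,"y": 0,"z": 0,"ax": 0,"ay": 0,"az": 0,"gripper": 1},
    {"x": 0,"y": 0,"z": 0,"ax": 0,"ay": 0,"az": 0,"gripper": 1}
  ]
}}

```text
clock: 6.5
position: [0.5632, 0.1259, 0.2602]
ee_rot: [0.686, 0.728, -0.0, 0.0]
ft_force: [-0.2, 0.0, -1.3]
grip_width: 0.111
grasp_force: 58.7
```

```bash
python3 -c "
from h import *
plan([.5635,.1335,.255],3.6)
cs=cam('scene');save(cs,'s3.png');cw=cam('wrist');save(cw,'w3.png')
a=cv2.resize(cs['color'][160:280,260:400],None,fx=3,fy=3,interpolation=cv2.INTER_CUBIC)
b=cv2.resize(cw['color'],(373,280));im=np.zeros((360,800,3),np.uint8);im[:,:420]=a;im[:280,425:798]=b
cv2.imwrite('pics/m3.png',im[:,:,::-1])
"
```

```text
pos [0.5632 0.1259 0.2602] shift [7.5 0.8 5.2] turn [-0.01  0.03 -0.16] F [-0.2  0.  -1.3] T [0.03 0.   0.03] grip 0.111 58.7 t 6.5 q7 [ 0.3   0.3  -0.72  1.54  0.2   1.39 -0.38]
```

View pics/m3.png

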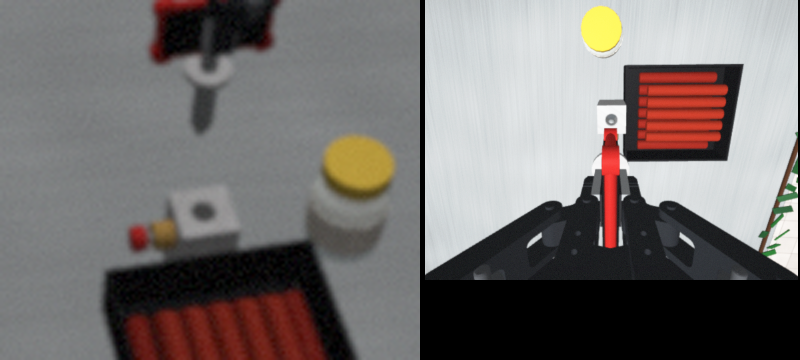

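Scene crop: the rod hangs above the block, with the collar at about (329.3,184) and the foot at about (327.2,203.5) in full-picture pixels. Wrist view: the socket is at about (280,178), the block is square, and the board lies along the tool's plane.

```bash
python3 -c "
from h import *
c=cam('wrist');cs=cam('scene');o=get_obs();p0=o['position'];r=R.from_quat(o['ee_rot']).as_matrix()
print(p0)
g=cv2.cvtColor(c['color'],cv2.COLOR_RGB2GRAY)
x,y,w,h=268,166,26,26; s=g[y:y+h,x:x+w].astype(float); print(s.astype(int)[::2,::2])
m=(s<110); m[:, :2]=0; n,l,st,ce=cv2.connectedComponentsWithStats(m.astype(np.uint8)); print(st,ce+[x,y])
hs=cv2.cvtColor(c['color'],cv2.COLOR_RGB2HSV); m=((hs[...,0]<6)|(hs[...,0]>174))&(hs[...,1]>150)&(hs[...,2]>110); m[:,:255]=0;m[:,305:]=0
for v in range(190,390,12):
    u=np.where(m[v])[0]; print(v,u.min() if len(u) else None,u.max() if len(u) else None,end='; ')
v=np.where(m.any(1))[0]; print(v.min(),v.max())
b=(g>190)&(hs[...,1]<25); b[:140]=0; b[215:]=0;b[:,:250]=0;b[:,320:]=0
k=max(cv2.findContours(b.astype(np.uint8),0,1)[0],key=cv2.contourArea); print('block',cv2.minAreaRect(k))
pan=(hs[...,2]<60)|((hs[...,1]>120)&(hs[...,0]<8)); pan[:80]=0; pan[255:]=0; pan[:,:296]=0; pan[:,505:]=0
k=max(cv2.findContours(pan.astype(np.uint8),0,1)[0],key=cv2.contourArea); print('pan',cv2.minAreaRect(k))
print('hole',onz(c,(280.5,178.5),.074), 'dx/px',onz(c,(281.5,178.5),.074)-onz(c,(280.5,178.5),.074))
f=onz(cs,(327.2,203.5),p0[2]-.0976);q=onz(cs,(329.3,184.3),p0[2]-.0376);print('foot',f,'origin',q)
print('pred foot px',proj(cs,p0-[0,0,.0976]),proj(cs,p0-[0,0,.0376]))
"
```

```text
[0.56309896 0.12685662 0.26036777]
[[250 251 251 250 250 249 247 248 248 246 246 248 249]
 [250 251 251 250 250 250 249 249 247 248 248 246 247]
 [248 249 251 249 244 233 225 236 247 247 247 247 246]
 [249 248 245 215 157 128 127 133 186 236 248 247 248]
 [249 247 209 129 122 121 118 122 123 159 242 248 247]
 [250 242 135 116 120 118 121 120 120 141 218 249 249]
 [249 214 120 112 116 122 119 115 131 142 188 247 249]
 [248 210 117 116 146 178 174 145 120 142 179 245 250]
 [249 224 133 122 185 206 205 174 133 144 201 247 250]
 [249 243 181 120 151 209 214 174 133 155 232 247 249]
 [248 249 233 166 123 119 124 121 152 211 244 248 247]
 [248 247 248 235 206 188 180 194 230 244 248 248 248]
 [248 248 246 247 246 243 239 246 246 247 248 248 247]]
[[  0   0  26  26 676]] [[280.5 178.5]]
190 None None; 202 269 288; 214 271 285; 226 266 290; 238 266 290; 250 266 291; 262 266 291; 274 269 287; 286 269 287; 298 269 287; 310 269 287; 322 269 287; 334 269 287; 346 270 287; 358 270 286; 370 271 286; 382 None None; 193 371
block ((275.5, 177.0), (74.0, 51.0), 90.0)
pan ((387.0500183105469, 169.00791931152344), (143.0450439453125, 179.0937957763672), 89.52254486083984)
hole [0.56595126 0.13538965 0.074     ] dx/px [1.01666349e-03 6.20586920e-05 0.00000000e+00]
foot [0.56388634 0.12407067 0.16276777] origin [0.56553713 0.1226802  0.22276777]
pred foot px [328.43265477 203.10438135] [331.10627398 183.25118668]
```

Request:
{"fn": "apply_moves", "kwargs": {
  "rows": [
    {"x": 8.7,"y": 1.7,"z": 5,"ax": 0,"ay": 0,"az": 0,"gripper": 1},
    {"x": 0,"y": 0,"z": 25,"ax": 0,"ay": 0,"az": 0,"gripper": 1},
    {"x": 0,"y": 0,"z": 25,"ax": 0,"ay": 0,"az": 0,"gripper": 1},
    {"x": 0,"y": 0,"z": 20,"ax": 0,"ay": 0,"az": 0,"gripper": 1},
    {"x": 0,"y": 0,"z": 5,"ax": 0,"ay": 0,"az": 0,"gripper": 1}
  ]
}}

```text
clock: 7.12
position: [0.5625, 0.1361, 0.1766]
ee_rot: [0.684, 0.729, -0.002, -0.001]
ft_force: [-0.3, -0.4, -0.8]
grip_width: 0.111
grasp_force: 58.5
```

Request:
{"fn": "apply_moves", "kwargs": {
  "rows": [
    {"x": 0,"y": 0,"z": 0,"ax": 0,"ay": 0,"az": 0,"gripper": 1},
    {"x": 0,"y": 0,"z": 0,"ax": 0,"ay": 0,"az": 0,"gripper": 1},
    {"x": 0,"y": 0,"z": 0,"ax": 0,"ay": 0,"az": 0,"gripper": 1},
    {"x": 0,"y": 0,"z": 0,"ax": 0,"ay": 0,"az": 0,"gripper": 1}
  ]
}}

```text
clock: 7.45
position: [0.5649, 0.1364, 0.1817]
ee_rot: [0.685, 0.729, 0.001, 0.001]
ft_force: [0.3, 0.9, -1.3]
grip_width: 0.109
grasp_force: 58.5
```

```bash
python3 -c "
from h import *
plan([.5645,.1352,.16],3.6)
cs=cam('scene');cw=cam('wrist');ct=cam('top')
p=get_obs()['position'];print('mouth px',proj(cs,[.5649,.1325,.074]),'pred foot',proj(cs,p-[0,.0014,.0976]))
a=cv2.resize(cs['color'][180:250,290:370],None,fx=6,fy=6,interpolation=cv2.INTER_CUBIC)
b=cw['color'][130:430,180:380];im=np.zeros((420,700,3),np.uint8);im[:,:480]=a;im[:290,490:690]=b
cv2.imwrite('pics/m4.png',im[:,:,::-1])
"
```

```text
pos [0.5649 0.1364 0.1817] shift [-1.2 -0.6 21.7] turn [ 0.13 -0.01 -0.01] F [ 0.3  0.9 -1.3] T [-0.01  0.04 -0.  ] grip 0.109 58.5 t 7.45 q7 [ 0.27  0.36 -0.71  1.63  0.25  1.24 -0.43]
mouth px [327.50513259 229.98944655] pred foot [328.8615043  227.10328324]
```

View pics/m4.png

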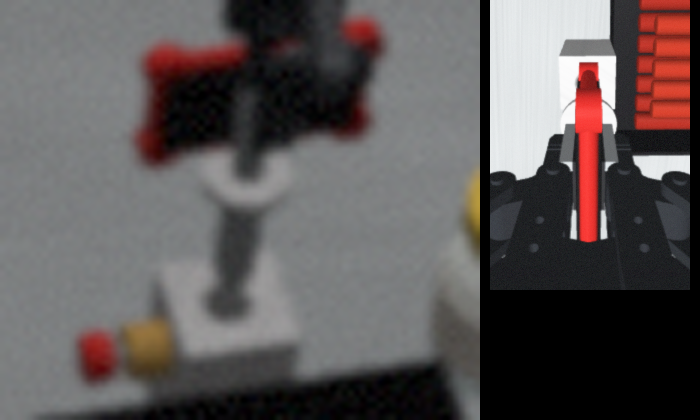

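Scene crop: the rod is upright and its foot is right over the socket hole, at about (328,230). Inserting slowly now, watching force.

Request:
{"fn": "apply_moves", "kwargs": {
  "rows": [
    {"x": 0,"y": 0,"z": 5,"ax": 0,"ay": 0,"az": 0,"gripper": 1},
    {"x": 0,"y": 0,"z": 5,"ax": 0,"ay": 0,"az": 0,"gripper": 1},
    {"x": 0,"y": 0,"z": 4,"ax": 0,"ay": 0,"az": 0,"gripper": 1},
    {"x": 0,"y": 0,"z": 0,"ax": 0,"ay": 0,"az": 0,"gripper": 1}
  ]
}}

```text
clock: 7.93
position: [0.5636, 0.1358, 0.165]
ee_rot: [0.685, 0.729, -0.001, -0.0]
ft_force: [-0.5, -0.6, -0.9]
grip_width: 0.107
grasp_force: 58.7
```

Request:
{"fn": "apply_moves", "kwargs": {
  "rows": [
    {"x": 0,"y": 0,"z": 3,"ax": 0,"ay": 0,"az": 0,"gripper": 1},
    {"x": 0,"y": 0,"z": 3,"ax": 0,"ay": 0,"az": 0,"gripper": 1},
    {"x": 0,"y": 0,"z": 0,"ax": 0,"ay": 0,"az": 0,"gripper": 1},
    {"x": 0,"y": 0,"z": 0,"ax": 0,"ay": 0,"az": 0,"gripper": 1}
  ]
}}

```text
clock: 8.27
position: [0.5641, 0.136, 0.1601]
ee_rot: [0.685, 0.729, -0.0, -0.0]
ft_force: [-0.7, 0.1, -0.6]
grip_width: 0.112
grasp_force: 58.7
```

```bash
python3 -c "
from h import *
plan([.5645,.1352,.16],3.6)
"
```

```text
pos [0.5641 0.136  0.1601] shift [-0.9  0.3  0.1] turn [-0.02  0.   -0.01] F [-0.7  0.1 -0.6] T [ 0.03 -0.06 -0.02] grip 0.112 58.7 t 8.2667 q7 [ 0.26  0.38 -0.71  1.66  0.26  1.2  -0.44]
```

Request:
{"fn": "apply_moves", "kwargs": {
  "rows": [
    {"x": 0,"y": 0,"z": 2,"ax": 0,"ay": 0,"az": 0,"gripper": 1},
    {"x": 0,"y": 0,"z": 2,"ax": 0,"ay": 0,"az": 0,"gripper": 1},
    {"x": 0,"y": 0,"z": 0,"ax": 0,"ay": 0,"az": 0,"gripper": 1},
    {"x": 0,"y": 0,"z": 0,"ax": 0,"ay": 0,"az": 0,"gripper": 1}
  ]
}}

```text
clock: 8.6
position: [0.5642, 0.1361, 0.1562]
ee_rot: [0.685, 0.729, -0.0, -0.0]
ft_force: [0.4, 0.4, -1.4]
grip_width: 0.111
grasp_force: 58.7
```

Request:
{"fn": "apply_moves", "kwargs": {
  "rows": [
    {"x": 0,"y": 0,"z": 2,"ax": 0,"ay": 0,"az": 0,"gripper": 1},
    {"x": 0,"y": 0,"z": 2,"ax": 0,"ay": 0,"az": 0,"gripper": 1},
    {"x": 0,"y": 0,"z": 0,"ax": 0,"ay": 0,"az": 0,"gripper": 1},
    {"x": 0,"y": 0,"z": 0,"ax": 0,"ay": 0,"az": 0,"gripper": 1}
  ]
}}

```text
clock: 8.93
position: [0.5641, 0.1361, 0.1521]
ee_rot: [0.685, 0.729, -0.0, -0.0]
ft_force: [-0.4, 0.3, -1.3]
grip_width: 0.112
grasp_force: 58.7
```

```bash
python3 -c "
from h import *
plan([.5645,.1352,.16],3.6)
"
```

```text
pos [0.5641 0.1361 0.1521] shift [-0.9  0.3 -7.9] turn [-0.01  0.   -0.  ] F [-0.4  0.3 -1.3] T [-0.02  0.03  0.02] grip 0.112 58.7 t 8.9333 q7 [ 0.26  0.39 -0.71  1.67  0.27  1.19 -0.45]
```

Request:
{"fn": "apply_moves", "kwargs": {
  "rows": [
    {"x": 0,"y": 0,"z": 2,"ax": 0,"ay": 0,"az": 0,"gripper": 1},
    {"x": 0,"y": 0,"z": 2,"ax": 0,"ay": 0,"az": 0,"gripper": 1},
    {"x": 0,"y": 0,"z": 0,"ax": 0,"ay": 0,"az": 0,"gripper": 1},
    {"x": 0,"y": 0,"z": 0,"ax": 0,"ay": 0,"az": 0,"gripper": 1}
  ]
}}

```text
clock: 9.27
position: [0.5642, 0.1366, 0.1482]
ee_rot: [0.684, 0.729, 0.0, -0.0]
ft_force: [0.3, 1.5, -1.0]
grip_width: 0.108
grasp_force: 58.8
```

Request:
{"fn": "apply_moves", "kwargs": {
  "rows": [
    {"x": 0,"y": 0,"z": 2,"ax": 0,"ay": 0,"az": 0,"gripper": 1},
    {"x": 0,"y": 0,"z": 2,"ax": 0,"ay": 0,"az": 0,"gripper": 1},
    {"x": 0,"y": 0,"z": 0,"ax": 0,"ay": 0,"az": 0,"gripper": 1},
    {"x": 0,"y": 0,"z": 0,"ax": 0,"ay": 0,"az": 0,"gripper": 1}
  ]
}}

```text
clock: 9.6
position: [0.5641, 0.1366, 0.1441]
ee_rot: [0.684, 0.729, 0.0, -0.0]
ft_force: [0.2, 4.4, -0.5]
grip_width: 0.109
grasp_force: 58.7
```

```bash
python3 -c "
from h import *
plan([.5645,.1352,.16],3.6)
"
```

```text
pos [0.5641 0.1366 0.1441] shift [ -1.4   0.3 -15.9] turn [ 0.   -0.04  0.02] F [ 0.2  4.4 -0.5] T [ 1.27 -0.16 -0.02] grip 0.109 58.7 t 9.6 q7 [ 0.26  0.4  -0.7   1.67  0.27  1.17 -0.45]
```

Request:
{"fn": "apply_moves", "kwargs": {
  "rows": [
    {"x": 0,"y": 0,"z": 1.5,"ax": 0,"ay": 0,"az": 0,"gripper": 1},
    {"x": 0,"y": 0,"z": 1.5,"ax": 0,"ay": 0,"az": 0,"gripper": 1},
    {"x": 0,"y": 0,"z": 0,"ax": 0,"ay": 0,"az": 0,"gripper": 1},
    {"x": 0,"y": 0,"z": 0,"ax": 0,"ay": 0,"az": 0,"gripper": 1}
  ]
}}

```text
clock: 9.93
position: [0.5641, 0.1362, 0.141]
ee_rot: [0.685, 0.729, 0.0, -0.0]
ft_force: [0.4, 4.1, -1.1]
grip_width: 0.111
grasp_force: 58.8
```

Request:
{"fn": "apply_moves", "kwargs": {
  "rows": [
    {"x": 0,"y": 0,"z": 1.5,"ax": 0,"ay": 0,"az": 0,"gripper": 1},
    {"x": 0,"y": 0,"z": 1.5,"ax": 0,"ay": 0,"az": 0,"gripper": 1},
    {"x": 0,"y": 0,"z": 0,"ax": 0,"ay": 0,"az": 0,"gripper": 1},
    {"x": 0,"y": 0,"z": 0,"ax": 0,"ay": 0,"az": 0,"gripper": 1}
  ]
}}

```text
clock: 10.27
position: [0.5641, 0.1366, 0.138]
ee_rot: [0.684, 0.729, 0.0, -0.0]
ft_force: [0.1, 6.7, -1.9]
grip_width: 0.107
grasp_force: 58.5
```

```bash
python3 -c "
from h import *
plan([.5645,.1352,.16],3.6)
"
```

```text
pos [0.5641 0.1366 0.138 ] shift [ -1.4   0.3 -22. ] turn [ 0.   -0.04  0.02] F [ 0.1  6.7 -1.9] T [ 2.05 -0.29 -0.03] grip 0.107 58.5 t 10.2667 q7 [ 0.26  0.4  -0.7   1.68  0.28  1.16 -0.46]
```

Request:
{"fn": "apply_moves", "kwargs": {
  "rows": [
    {"x": 0,"y": 0,"z": 1,"ax": 0,"ay": 0,"az": 0,"gripper": 1},
    {"x": 0,"y": 0,"z": 1,"ax": 0,"ay": 0,"az": 0,"gripper": 1},
    {"x": 0,"y": 0,"z": 0,"ax": 0,"ay": 0,"az": 0,"gripper": 1}
  ]
}}

```text
clock: 10.52
position: [0.5643, 0.1368, 0.1365]
ee_rot: [0.684, 0.729, 0.001, -0.0]
ft_force: [0.5, 6.5, 2.1]
grip_width: 0.112
grasp_force: 59.1
```

Request:
{"fn": "apply_moves", "kwargs": {
  "rows": [
    {"x": 0,"y": 0,"z": 1,"ax": 0,"ay": 0,"az": 0,"gripper": 1},
    {"x": 0,"y": 0,"z": 0,"ax": 0,"ay": 0,"az": 0,"gripper": 1},
    {"x": 0,"y": 0,"z": 0,"ax": 0,"ay": 0,"az": 0,"gripper": 1}
  ]
}}

```text
clock: 10.77
position: [0.5642, 0.1368, 0.1354]
ee_rot: [0.684, 0.729, 0.0, -0.0]
ft_force: [0.4, 6.9, 1.4]
grip_width: 0.109
grasp_force: 59.0
```

```bash
python3 -c "
from h import *
plan([.5645,.1352,.16],3.6)
cs=cam('scene');cw=cam('wrist');ct=cam('top')
p=get_obs()['position'];print('pred org',proj(cs,p-[0,.0014,.0376]),proj(cs,p+[0,.0386,.0324]),proj(cs,p+[0,-.0414,.0324]))
a=cv2.resize(cs['color'][180:250,290:370],None,fx=6,fy=6,interpolation=cv2.INTER_CUBIC)
b=cw['color'][130:430,180:380];im=np.zeros((420,700,3),np.uint8);im[:,:480]=a;im[:290,490:690]=b
cv2.imwrite('pics/m5.png',im[:,:,::-1])
"
```

```text
pos [0.5642 0.1368 0.1354] shift [ -1.6   0.2 -24.6] turn [ 0.03 -0.05  0.02] F [0.4 6.9 1.4] T [ 1.9  -0.1   0.08] grip 0.109 59.0 t 10.7667 q7 [ 0.25  0.41 -0.7   1.68  0.28  1.16 -0.46]
pred org [329.68833966 222.8804952 ] [351.46714611 199.89733186] [313.9237872 203.2786108]
```

View pics/m5.png

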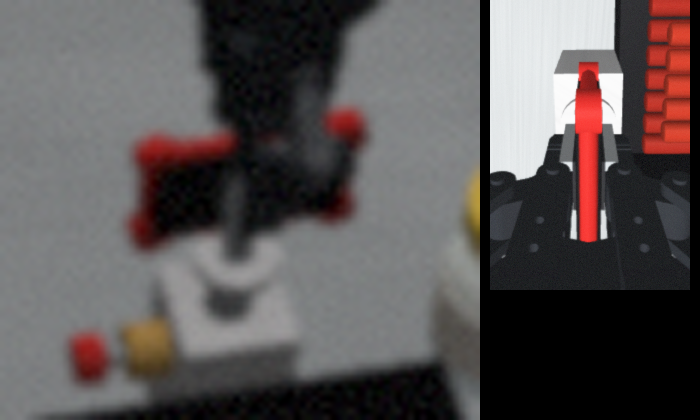

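Scene crop: the rod is in the socket, the red knob has been pushed out (plunger pressed), and the board is still upright. The foot is about 36 mm down, so from here I feel for the stop in 1 mm steps.

Request:
{"fn": "apply_moves", "kwargs": {
  "rows": [
    {"x": 0,"y": 0,"z": 0.6,"ax": 0,"ay": 0,"az": 0,"gripper": 1},
    {"x": 0,"y": 0,"z": 0.6,"ax": 0,"ay": 0,"az": 0,"gripper": 1},
    {"x": 0,"y": 0,"z": 0,"ax": 0,"ay": 0,"az": 0,"gripper": 1}
  ]
}}

```text
clock: 11.17
position: [0.5643, 0.1368, 0.1343]
ee_rot: [0.684, 0.729, 0.0, -0.0]
ft_force: [0.7, 6.4, 1.4]
grip_width: 0.11
grasp_force: 59.2
```

Request:
{"fn": "apply_moves", "kwargs": {
  "rows": [
    {"x": 0,"y": 0,"z": 0.6,"ax": 0,"ay": 0,"az": 0,"gripper": 1},
    {"x": 0,"y": 0,"z": 0.6,"ax": 0,"ay": 0,"az": 0,"gripper": 1},
    {"x": 0,"y": 0,"z": 0,"ax": 0,"ay": 0,"az": 0,"gripper": 1}
  ]
}}

```text
clock: 11.42
position: [0.5643, 0.1368, 0.1331]
ee_rot: [0.684, 0.729, 0.001, -0.0]
ft_force: [-0.3, 6.4, 1.7]
grip_width: 0.107
grasp_force: 59.2
```

Request:
{"fn": "apply_moves", "kwargs": {
  "rows": [
    {"x": 0,"y": 0,"z": 0.6,"ax": 0,"ay": 0,"az": 0,"gripper": 1},
    {"x": 0,"y": 0,"z": 0.6,"ax": 0,"ay": 0,"az": 0,"gripper": 1},
    {"x": 0,"y": 0,"z": 0,"ax": 0,"ay": 0,"az": 0,"gripper": 1}
  ]
}}

```text
clock: 11.67
position: [0.5643, 0.1368, 0.1319]
ee_rot: [0.684, 0.729, 0.0, -0.0]
ft_force: [-0.9, 5.8, 1.3]
grip_width: 0.107
grasp_force: 59.2
```

Request:
{"fn": "apply_moves", "kwargs": {
  "rows": [
    {"x": 0,"y": 0,"z": 0.7,"ax": 0,"ay": 0,"az": 0,"gripper": 1},
    {"x": 0,"y": 0,"z": 0.7,"ax": 0,"ay": 0,"az": 0,"gripper": 1},
    {"x": 0,"y": 0,"z": 0,"ax": 0,"ay": 0,"az": 0,"gripper": 1}
  ]
}}

```text
clock: 11.92
position: [0.5643, 0.1369, 0.1305]
ee_rot: [0.684, 0.729, 0.001, -0.0]
ft_force: [-0.7, 6.9, 1.5]
grip_width: 0.108
grasp_force: 59.2
```

Request:
{"fn": "apply_moves", "kwargs": {
  "rows": [
    {"x": 0,"y": 0,"z": 0.7,"ax": 0,"ay": 0,"az": 0,"gripper": 1},
    {"x": 0,"y": 0,"z": 0.7,"ax": 0,"ay": 0,"az": 0,"gripper": 1},
    {"x": 0,"y": 0,"z": 0,"ax": 0,"ay": 0,"az": 0,"gripper": 1}
  ]
}}

```text
clock: 12.17
position: [0.5643, 0.1369, 0.1291]
ee_rot: [0.684, 0.729, 0.001, -0.0]
ft_force: [0.9, 6.6, 0.9]
grip_width: 0.109
grasp_force: 59.2
```

Request:
{"fn": "apply_moves", "kwargs": {
  "rows": [
    {"x": 0,"y": 0,"z": 0.7,"ax": 0,"ay": 0,"az": 0,"gripper": 1},
    {"x": 0,"y": 0,"z": 0.7,"ax": 0,"ay": 0,"az": 0,"gripper": 1},
    {"x": 0,"y": 0,"z": 0,"ax": 0,"ay": 0,"az": 0,"gripper": 1}
  ]
}}

```text
clock: 12.42
position: [0.5642, 0.1369, 0.1277]
ee_rot: [0.684, 0.729, 0.0, -0.0]
ft_force: [0.2, 6.8, 1.3]
grip_width: 0.113
grasp_force: 59.2
```

Request:
{"fn": "apply_moves", "kwargs": {
  "rows": [
    {"x": 0,"y": 0,"z": 0.7,"ax": 0,"ay": 0,"az": 0,"gripper": 1},
    {"x": 0,"y": 0,"z": 0.7,"ax": 0,"ay": 0,"az": 0,"gripper": 1},
    {"x": 0,"y": 0,"z": 0,"ax": 0,"ay": 0,"az": 0,"gripper": 1}
  ]
}}

```text
clock: 12.67
position: [0.5644, 0.137, 0.1268]
ee_rot: [0.684, 0.729, 0.001, 0.0]
ft_force: [-1.3, 5.6, 7.1]
grip_width: 0.107
grasp_force: 59.9
```

Fz jumped from 1.3 to 7.1 N and the descent lags, which is likely the stop. Confirming with a small push.

Request:
{"fn": "apply_moves", "kwargs": {
  "rows": [
    {"x": 0,"y": 0,"z": 0.4,"ax": 0,"ay": 0,"az": 0,"gripper": 1},
    {"x": 0,"y": 0,"z": 0,"ax": 0,"ay": 0,"az": 0,"gripper": 1},
    {"x": 0,"y": 0,"z": 0,"ax": 0,"ay": 0,"az": 0,"gripper": 1}
  ]
}}

```text
clock: 12.92
position: [0.5644, 0.137, 0.1267]
ee_rot: [0.684, 0.729, 0.001, 0.0]
ft_force: [-2.2, 5.7, 9.4]
grip_width: 0.109
grasp_force: 60.4
```

Request:
{"fn": "apply_moves", "kwargs": {
  "rows": [
    {"x": 0,"y": 0,"z": 0.5,"ax": 0,"ay": 0,"az": 0,"gripper": 1},
    {"x": 0,"y": 0,"z": 0,"ax": 0,"ay": 0,"az": 0,"gripper": 1},
    {"x": 0,"y": 0,"z": 0,"ax": 0,"ay": 0,"az": 0,"gripper": 1}
  ]
}}

```text
clock: 13.17
position: [0.5645, 0.1372, 0.1266]
ee_rot: [0.684, 0.729, 0.001, 0.0]
ft_force: [-3.6, 4.5, 13.5]
grip_width: 0.106
grasp_force: 60.9
```

Hard stop confirmed: 13.5 N with no motion. I'll ease the push, then open and retreat straight up.

Request:
{"fn": "apply_moves", "kwargs": {
  "rows": [
    {"x": 0,"y": 0,"z": -0.8,"ax": 0,"ay": 0,"az": 0,"gripper": 1},
    {"x": 0,"y": 0,"z": 0,"ax": 0,"ay": 0,"az": 0,"gripper": 1},
    {"x": 0,"y": 0,"z": 0,"ax": 0,"ay": 0,"az": 0,"gripper": 0},
    {"x": 0,"y": 0,"z": 0,"ax": 0,"ay": 0,"az": 0,"gripper": 0},
    {"x": 0,"y": 0,"z": 0,"ax": 0,"ay": 0,"az": 0,"gripper": 0}
  ]
}}

```text
clock: 13.58
position: [0.5641, 0.1346, 0.1255]
ee_rot: [0.685, 0.729, -0.001, 0.0]
ft_force: [-0.0, -0.2, 0.3]
grip_width: 0.528
grasp_force: 0.0
```

Request:
{"fn": "apply_moves", "kwargs": {
  "rows": [
    {"x": 0,"y": 0,"z": 0,"ax": 0,"ay": 0,"az": 0,"gripper": 0},
    {"x": 0,"y": 0,"z": 0,"ax": 0,"ay": 0,"az": 0,"gripper": 0},
    {"x": 0,"y": 0,"z": 0,"ax": 0,"ay": 0,"az": 0,"gripper": 0},
    {"x": 0,"y": 0,"z": 0,"ax": 0,"ay": 0,"az": 0,"gripper": 0},
    {"x": 0,"y": 0,"z": 0,"ax": 0,"ay": 0,"az": 0,"gripper": 0}
  ]
}}

```text
clock: 14.0
position: [0.5642, 0.136, 0.126]
ee_rot: [0.685, 0.729, -0.0, 0.0]
ft_force: [0.1, -0.2, -0.8]
grip_width: 1.002
grasp_force: 0.0
```

```bash
python3 -c "
from h import *
plan([.5645,.1352,.25],3.6)
cs=cam('scene');cw=cam('wrist')
a=cv2.resize(cs['color'][180:250,290:370],None,fx=6,fy=6,interpolation=cv2.INTER_CUBIC)
b=cv2.resize(cw['color'],(310,232));im=np.zeros((420,800,3),np.uint8);im[:,:480]=a;im[:232,490:800]=b
cv2.imwrite('pics/m6.png',im[:,:,::-1])
"
```

```text
pos [0.5642 0.136  0.126 ] shift [  -0.8    0.2 -124. ] turn [-0.    0.01 -0.01] F [ 0.1 -0.2 -0.8] T [ 0.01  0.03 -0.01] grip 1.002 0.0 t 14.0 q7 [ 0.25  0.42 -0.7   1.69  0.29  1.14 -0.46]
```

View pics/m6.png

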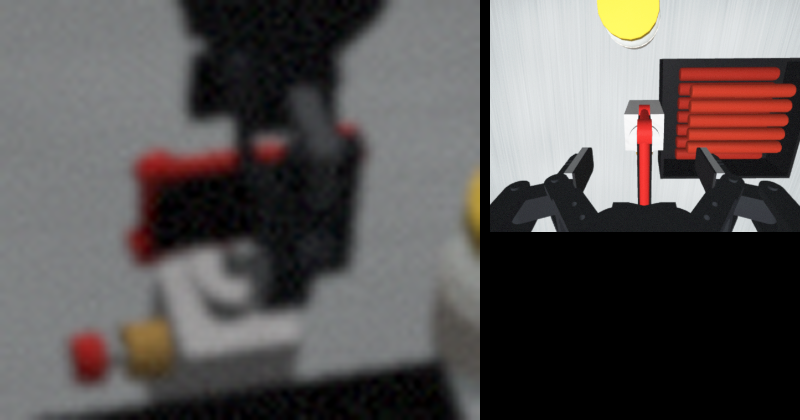

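The fingers are open clear of the board, and the sign stands in the holder with the plunger pushed out. Retreating.

Request:
{"fn": "apply_moves", "kwargs": {
  "rows": [
    {"x": 0,"y": 0,"z": -15,"ax": 0,"ay": 0,"az": 0,"gripper": 0},
    {"x": 0,"y": 0,"z": -30,"ax": 0,"ay": 0,"az": 0,"gripper": 0},
    {"x": 0,"y": 0,"z": -35,"ax": 0,"ay": 0,"az": 0,"gripper": 0},
    {"x": 0,"y": 0,"z": -35,"ax": 0,"ay": 0,"az": 0,"gripper": 0},
    {"x": 0,"y": 0,"z": -20,"ax": 0,"ay": 0,"az": 0,"gripper": 0}
  ]
}}

```text
clock: 14.52
position: [0.5649, 0.1367, 0.265]
ee_rot: [0.684, 0.729, 0.002, 0.001]
ft_force: [0.4, 0.6, 0.2]
grip_width: 1.003
grasp_force: 0.0
```

Request:
{"fn": "apply_moves", "kwargs": {
  "rows": [
    {"x": 0,"y": 0,"z": 0,"ax": 0,"ay": 0,"az": 0,"gripper": 0},
    {"x": 0,"y": 0,"z": 0,"ax": 0,"ay": 0,"az": 0,"gripper": 0},
    {"x": 0,"y": 0,"z": 0,"ax": 0,"ay": 0,"az": 0,"gripper": 0}
  ]
}}

```text
clock: 14.77
position: [0.5639, 0.1358, 0.2601]
ee_rot: [0.685, 0.729, -0.001, -0.0]
ft_force: [-0.3, -1.1, -1.1]
grip_width: 1.002
grasp_force: 0.0
```

```bash
python3 -c "
from h import *
cs=cam('scene');cw=cam('wrist')
a=cv2.resize(cs['color'][180:250,290:370],None,fx=6,fy=6,interpolation=cv2.INTER_CUBIC)
b=cv2.resize(cw['color'],(310,232));im=np.zeros((420,800,3),np.uint8);im[:,:480]=a;im[:232,490:800]=b
cv2.imwrite('pics/m7.png',im[:,:,::-1])
for s in (1,-1):
  u=np.array([.0628*-1,.998,0])*s*.04
  print([((proj(cs,np.array([.5645,.1345,z])+u)-[290,180])*6).round(0) for z in (.0285+.06+.07,.0285+.06+.02)])
"
```

```text
[array([362., 132.]), array([345., 224.])]
[array([141., 163.]), array([132., 254.])]
```

View pics/m7.png

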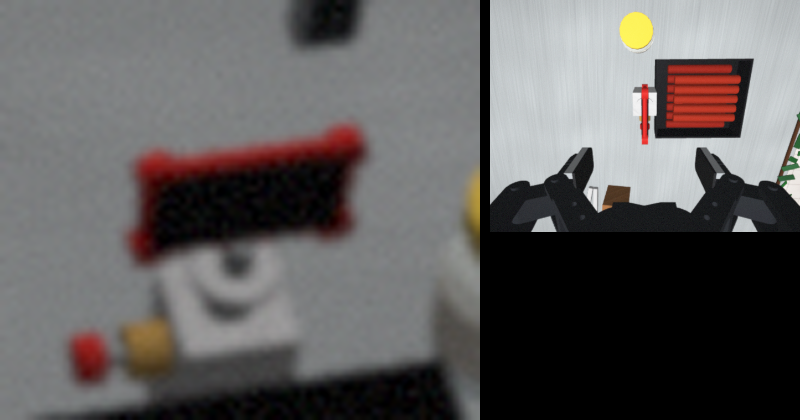

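The corners match the predicted upright, square pose on the stop, and the hand is clear.

```bash
python3 -c "
from workcell import *
print(hand_in())"
```

```text
the job is handed in; nothing more can be done
None
```

I handed the job in with the red sign released in the holder, upright and square to the pan, its foot on the hard stop about 45 mm below the mouth (found by feel, peak push about 13.5 N); the jar, tongs and green sign were never touched, and no verdict came back.

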